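# Shut and lock the kiln control box

## Robot

A 6-joint arm with a two-finger parallel gripper is mounted at the origin on the work surface. World frame = base frame: x ahead of the robot, y to its left, z up, the work surface at z = 0. Lengths are in m, angles in rad, forces in N, time in s.
With the tool pointing down it reaches from about 0.275 to 0.75 m from the base axis. Payload 10.2 kg.
Tool frame: the origin (TCP) lies midway between the tips of the shut fingers; the grasp point (between the pads) lies 19 mm behind it (env.hold_point_z is the distance from the TCP to the grasp point, in m); z points along the fingers, y is the line along which they close (so a half turn about z gives the same grasp; the last joint's range is limited). The gripper opens to 85 mm and grips with 20 to 120 N. Pads are 22 mm wide; open, the fingers measure 114 mm over their backs; the gripper's body (76 mm by 85 mm) begins 54 mm behind the grasp point. The pads swing forward as they close: fully open they stand 13 mm farther back than shut.
Start: joints at [-1.42, 0.313, 1.498, -0, 1.331, -0.223], TCP at [0.192, -0.489, 0.2] pointing down, gripper open.
Joint ranges: [-2.94, 2.94], [-0.97, 2.17], [0.19, 2.56], [-1.23, 4.37], [0.02, 3.11], [-2.88, 2.88]. Speed limits (rad/s): [2.39, 2.39, 3.01, 3.14, 3.14, 3.14].

## Interface

Orientations are given as a unit quaternion [x, y, z, w].
In Python, from bench import env, kinematics, monitor, eyes, job gives the robot as it stands. The module is installed in compiled form; this text tells all that it offers. Calls block until the motion is done:
- env.reach(position, orientation): joint-space move of the TCP to a pose.
- env.movel(position, velocity=0.15, frame=None, guard=None): straight line of the TCP; frame=None keeps the orientation; velocity is the mean speed in m/s. With guard (N) it stops when the force on the tool has changed by that much, and returns True; else False.
- env.set_joints(angles): joint-space move.
- env.release() and env.close_gripper(effort=None): open the fingers fully, or close them until they stop; effort is the grip in N (None keeps the last).
- env.hold(seconds).
- kinematics.ik(position, orientation): joint angles nearest the present ones, or None.
- monitor.sense(): the state.
- eyes.grab_frame(name): name is "scene" or "top" or "wrist"; returns a dict with "frame" (384x512x3 uint8, red, green, blue), "mtx" (3x3 intrinsics, pixels), "view" (4x4, takes a point from world to camera coordinates). Camera axes: x right, y down, z forward; pixel columns grow to the right and rows downward; lengths in m; the calibration is good to about 2 mm. A picture is of the moment at which its call begins. There is no depth.
A pose or a line that the arm cannot do raises env.MotionError and nothing moves.
- job.hand_in(): hands the job in; it is judged then, once.
The state is a dict: "clock": time; "joints": joint angles; "qvel": joint speeds; "joint_efforts": joint torques, N m; "position": TCP position; "ee_rot": TCP orientation; "contact_force": force on the tool from outside, world axes, zero at the start; "ft_torque": the same for the moment, N m; "finger_gap": opening from 0.0 (shut) to 1.0 (fully open); "gripper_force": force on a finger pad.
Only numpy, scipy, OpenCV 4.12 (cv2) and the standard library are available. Lean on these libraries where they do the work, as an engineer would, in place of code of your own. Each camera call takes 0.05 s, during which the arm holds its last target. There are 200 camera calls.

## Task

The service panel of the kiln's control box stands ajar: push it shut with your fingertips, then set a fingertip in the slot of its quarter-turn cam fastener and turn it clockwise (seen from above) to its stop, so that the panel is locked. Only push: do not swing the panel wide open and do not pick anything up, and leave the tape, the knife, the bowl and the beaker where they are. Finish clear of everything.

Things in the scene. Friction and masses are not known exactly. Their poses are not given: they have to be found in the camera images.
- ctrl_box: Grey steel control box fixed on the bench, 200 (x) x 240 (y) x 80 mm high, open on top under its hinged panel; origin at the centre of its underside, x axis points from its front edge to its hinge edge (away from the robot when its yaw is 0), z up.
- panel (a joint): Angle of the white steel panel (204 x 244 x 5 mm) hinged along the box's far top edge (box x = +100, z = 80 mm). 0 = shut (hard stop), flat on the box, its top face 85 mm above the bench; positive = open, front edge raised; starts at 0.3 to 0.55 rad. A stiff friction hinge: it stays at any angle where it is left; under 10 N down near its front edge moves it.
- panel_hinge (a point): Point on the hinge line, in the middle of the panel's width, at the height of the panel's underside; its axes turn with the panel (x from front to hinge, y along the hinge, z out of the panel's top).
- panel_edge (a point): Middle of the panel's front edge, on its top face, 200 mm from the hinge line; axes turn with the panel. The panel's top is bare except for the cam fastener (92 mm across), so there is room to push beside the fastener, 80 mm either side of the middle line.
- cam (a joint): Turn of the cam fastener: 0 = unlocked (slot parallel to the panel's front edge), grows clockwise seen from above, 1.571 = locked, hard stop (slot pointing from front to hinge). Starts at 0 to 0.25. It stays where it is left; about 0.12 N m turns it. It locks a tongue under the box's front lip; turned while the panel is open, the tongue lands on the lip and the panel cannot shut.
- cam_slot (a point): On the fastener's turning axis, on its slot's floor, 140 mm from the hinge line, in the middle of the panel's width. The fastener is a steel disc 92 mm across, 18 mm high above the panel, cut right across by one straight slot 32 mm wide, 14 mm deep, open at both ends and on top; its floor is 4 mm above the panel's top face. y axis along the slot, z out of the panel; turns with the fastener.
- tape: Roll of clear tape lying flat beside the box, 90 mm across, 50 mm high; origin at the centre of its underside. Leave alone.
- knife: Shut craft knife lying beside the box, 150 x 24 x 16 mm; origin under its middle, x along it. Leave alone.
- bowl: White bowl, 110 mm across, 55 mm high; origin under its centre. Leave alone.
- beaker: Terracotta beaker, 70 mm across, 80 mm high; origin under its centre. Leave alone.

How it is judged:
On the way, in this order (a step that is already met when the one before it is completed fails the run):
1. the panel is pushed shut with the fastener still unlocked (value of joint panel below 0.03 rad and value of joint cam below 0.6 rad), for 0.2 s.
2. the fastener is turned to its stop with the panel shut (value of joint panel below 0.03 rad and value of joint cam above 1.4 rad), for 0.2 s.
At the end, for the whole second after the job is handed in: The panel is shut (within 0.03 rad) and the cam fastener is turned clockwise to its stop (at least 1.40 of 1.571 rad); the tape, knife, bowl and beaker are within 20 mm of where they stood (all of step 2 and distance of each of tape, knife, bowl, beaker from where it was at the start of the episode below 0.02 m); the robot touches nothing.
It fails at once if the panel is swung wide open (beyond 0.65 rad) (value of joint panel above 0.65 rad).
It fails at once if the tape roll is moved or lifted (over 20 mm) (distance of tape from where it was at the start of the episode above 0.02 m).
It fails at once if the craft knife is moved or lifted (over 20 mm) (distance of knife from where it was at the start of the episode above 0.02 m).
It fails at once if the bowl is moved or lifted (over 20 mm) (distance of bowl from where it was at the start of the episode above 0.02 m).
It fails at once if the beaker is moved or lifted (over 20 mm) (distance of beaker from where it was at the start of the episode above 0.02 m).
It also fails if it takes over 43 s, if anything falls off the work surface, if the arm or the gripper's body presses on something with over 40 N, if the wrist force passes 120 N, or if a joint passes its speed limit or range.

## Working session

There is one attempt and no reset: what is moved stays moved. The work goes in short steps, each a Python script; the robot and the scene stay as the last script left them, time stands still between calls to the robot, and variables do not carry over. Pictures are saved under pics/ and viewed, at most 10 in all, crops included, and the job is handed in when it is done.

```bash
mkdir -p pics; python3 - <<'E'
from bench import env, kinematics, monitor, eyes, job
import cv2, numpy as np
for n in ("top","scene"):
    f=eyes.grab_frame(n); cv2.imwrite(f"pics/{n}0.png",f["frame"][:,:,::-1]); np.savez(f"pics/{n}0.npz",**f)
    V=f["view"]; print(n,f["mtx"].round(1).tolist(), (-V[:3,:3].T@V[:3,3]).round(3), V[:3,:3].round(2).tolist())
s=monitor.sense(); print(s["clock"],s["finger_gap"],s["ee_rot"])
E
```

```text
top [[363.3, 0.0, 256.5], [0.0, 363.3, 195.9], [0.0, 0.0, 1.0]] [0.422 0.046 1.051] [[0.0, -1.0, -0.02], [-0.99, 0.0, -0.15], [0.15, 0.02, -0.99]]
scene [[382.3, 0.0, 259.2], [0.0, 382.3, 196.8], [0.0, 0.0, 1.0]] [1.109 0.248 0.877] [[-0.34, 0.94, -0.02], [0.76, 0.26, -0.6], [-0.56, -0.21, -0.8]]
0.1 1.0027906357930316 [ 9.82581257e-01  1.85832489e-01  3.94051874e-05 -5.97548866e-04]
```

View pics/top0.png

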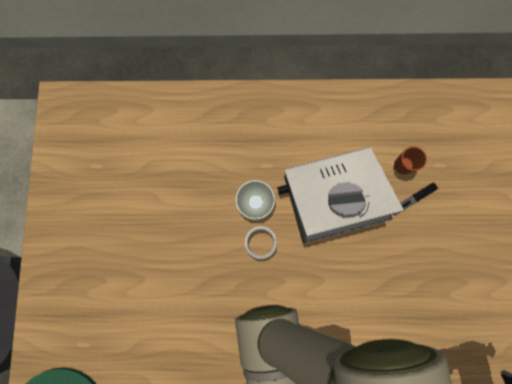

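View pics/scene0.png

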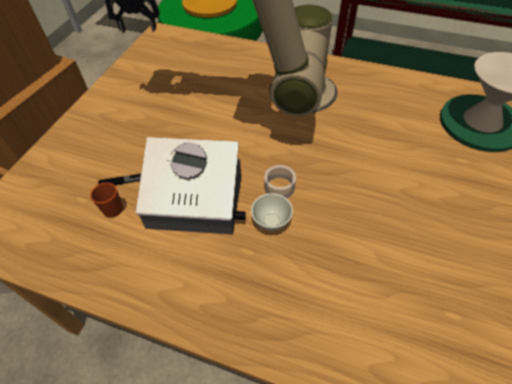

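The top view shows the panel with hinge corners near (286,168) and (371,149), front corners near (304,240) and (402,209), and the fastener at (347,199). In the scene view the panel's corners are near (147,139), (238,142), (233,219) and (140,213). Bowl and tape stand to its left, knife and beaker to its right. Next I'll triangulate the corners.

```bash
cat > m.py <<'E'
import cv2, numpy as np
def P(f): return f["mtx"]@f["view"][:3]
def quad(img,box,thr):
    x0,y0,x1,y1=box; c=cv2.resize(img[y0:y1,x0:x1],None,fx=4,fy=4,interpolation=cv2.INTER_CUBIC)
    hsv=cv2.cvtColor(c,cv2.COLOR_RGB2HSV); m=((hsv[...,1]<45)&(hsv[...,2]>thr)).astype(np.uint8)
    m=cv2.morphologyEx(m,cv2.MORPH_OPEN,np.ones((9,9)))
    cs,_=cv2.findContours(m,cv2.RETR_EXTERNAL,cv2.CHAIN_APPROX_NONE); k=cv2.convexHull(max(cs,key=cv2.contourArea))
    q=cv2.approxPolyDP(k,0.05*cv2.arcLength(k,True),True)[:,0].astype(float)
    # refine: fit a line to hull contour points of each side, intersect
    pts=max(cs,key=cv2.contourArea)[:,0].astype(float); L=[]
    for i in range(len(q)):
        a,b=q[i],q[(i+1)%len(q)]; d=b-a; n=np.linalg.norm(d); t=(pts-a)@d/n**2
        e=abs((pts[:,0]-a[0])*d[1]-(pts[:,1]-a[1])*d[0])/n
        s=pts[(t>.1)&(t<.9)&(e<8)]
        vx,vy,px,py=cv2.fitLine(s.astype(np.float32),cv2.DIST_HUBER,0,.01,.01).ravel(); L.append(np.cross([px,py,1],[px+vx,py+vy,1]))
    r=[]
    for i in range(len(q)):
        h=np.cross(L[i-1],L[i]); r.append(h[:2]/h[2])
    vis=c.copy(); cv2.polylines(vis,[np.int32(r)],True,(255,0,0),1)
    return (np.array(r)+.5)/4-.5+[x0,y0],vis
E
python3 - <<'E'
import numpy as np,cv2
from m import *
T=np.load("pics/top0.npz");S=np.load("pics/scene0.npz")
qt,vt=quad(T["frame"],(270,135,420,255),150); qs,vs=quad(S["frame"],(125,125,255,240),150)
print(qt.round(1).tolist(),qs.round(1).tolist())
w=max(vt.shape[1],vs.shape[1]); vt=cv2.copyMakeBorder(vt,0,0,0,w-vt.shape[1],0);vs=cv2.copyMakeBorder(vs,0,0,0,w-vs.shape[1],0)
v=np.vstack([vt,vs]);cv2.imwrite("pics/q.png",cv2.resize(v,None,fx=.62,fy=.62)[:,:,::-1])
E
```

```text
[[369.6, 147.0], [402.7, 209.5], [306.8, 235.0], [284.4, 169.2]] [[147.3, 138.1], [237.8, 141.8], [231.0, 219.1], [136.2, 213.1]]
```

View pics/q.png

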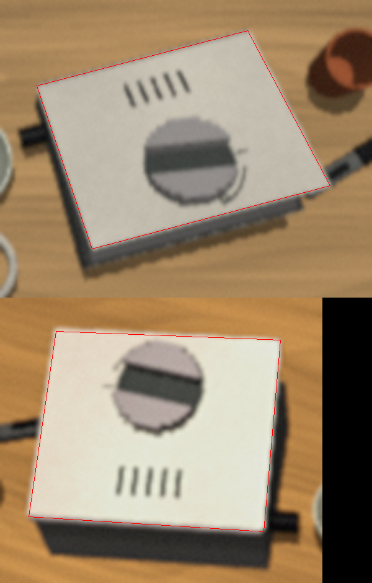

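```bash
python3 - <<'E'
import numpy as np,cv2
from m import *
T=np.load("pics/top0.npz");S=np.load("pics/scene0.npz")
qt,_=quad(T["frame"],(270,135,420,255),150); qs,_=quad(S["frame"],(125,125,255,240),150)
qs=qs[[3,0,1,2]]
X=cv2.triangulatePoints(P(T),P(S),qt.T,qs.T);X=(X[:3]/X[3]).T
print(X.round(4))
HR,FR,FL,HL=X; print([np.linalg.norm(a-b).round(4) for a,b in((HR,FR),(HL,FL),(HR,HL),(FR,FL))])
y=HL-HR+FL-FR; print("yaw",np.arctan2(-y[0],y[1]))
d=(FR+FL-HR-HL)/2; print("angle",np.arctan2(d[2],np.hypot(*d[:2])), "dir yaw",np.arctan2(-d[1],-d[0]))
def proj(f,p): 
    h=P(f)@np.r_[p,1]; return h[:2]/h[2]
print([(np.linalg.norm(proj(T,X[i])-qt[i]),np.linalg.norm(proj(S,X[i])-qs[i])) for i in range(4)])
# dark slot in disc, both views
for f,b in((T,(325,178,372,222)),(S,(165,138,212,184))):
    x0,y0,x1,y1=b; g=cv2.resize(cv2.cvtColor(f["frame"][y0:y1,x0:x1],cv2.COLOR_RGB2GRAY),None,fx=4,fy=4,interpolation=cv2.INTER_CUBIC)
    m=(g<105).astype(np.uint8); n,l,st,c=cv2.connectedComponentsWithStats(m); k=1+st[1:,4].argmax()
    p=np.argwhere(l==k)[:,::-1].astype(np.float32); r=cv2.minAreaRect(p); v=cv2.fitLine(p,cv2.DIST_L2,0,.01,.01).ravel()
    print(st[k],(c[k]+.5)/4-.5+[x0,y0],r,v[:2])
E
```

```text
[[ 0.7065 -0.242   0.0839]
 [ 0.5252 -0.2914  0.1618]
 [ 0.4633 -0.0568  0.1648]
 [ 0.645  -0.0085  0.0839]]
[np.float64(0.2035), np.float64(0.2047), np.float64(0.2415), np.float64(0.2427)]
yaw 0.25797537867564796
angle 0.39969603156157696 dir yaw 0.26304380723158255
[(np.float64(0.3694963698506676), np.float64(0.3645127396502924)), (np.float64(0.6332719623066009), np.float64(0.5316207942324281)), (np.float64(0.3653800455448137), np.float64(0.307111329080503)), (np.float64(0.5151738818299814), np.float64(0.5107151539172019))]
[  14   54  145  104 7072] [345.17753111 200.45977093] ((87.26588439941406, 107.41831970214844), (97.58557891845703, 144.8662109375), 84.61068725585938) [ 0.98919934 -0.14657654]
[  31   53  135  114 6483] [189.91626176 161.30042033] ((93.23005676269531, 114.49324798583984), (132.48731994628906, 101.15403747558594), 12.355359077453613) [0.9383338  0.34573057]
```

```bash
cat >> m.py <<'E'
from scipy.spatial.transform import Rotation as Rot
yaw=0.26; u=np.array([np.cos(yaw),np.sin(yaw)]); v=np.array([-u[1],u[0]]); H=np.array([.6704,-.1267])
def q(psi):
    y=np.array([np.cos(psi),np.sin(psi),0]); z=np.array([0,0,-1.]); return Rot.from_matrix(np.c_[np.cross(y,z),y,z]).as_quat()
E
python3 - <<'E'
from m import *
from bench import env, kinematics, monitor, eyes
C=H-.14*u
for base in(yaw+np.pi/2,yaw-np.pi/2):
    for th in(0,.9,1.8):
        j=kinematics.ik([*C,.12],q(base-th)); print(base,th,None if j is None else np.round(j,2))
env.close_gripper()
p=H-.165*u-.078*v
for psi in(yaw+np.pi/2,):
    env.reach([*p,.23],q(psi))
g=env.movel([*p,.081],velocity=.06,guard=25)
s=monitor.sense();print(g,s["position"],s["contact_force"],s["clock"])
env.hold(.3); env.movel([*p,.25]); s=monitor.sense();print(s["contact_force"],s["joints"].round(2) if hasattr(s["joints"],"round") else s["joints"],s["clock"])
for n in("top","wrist"):
    f=eyes.grab_frame(n);np.savez(f"pics/{n}1.npz",**f);cv2.imwrite(f"pics/{n}1.png",f["frame"][:,:,::-1])
E
```

```text
1.8307963267948966 0 [-0.5   0.46  1.5  -0.    1.18 -2.34]
1.8307963267948966 0.9 [-0.5   0.46  1.5  -0.    1.18 -1.44]
1.8307963267948966 1.8 [-0.5   0.46  1.5  -0.    1.18 -0.54]
-1.3107963267948965 0 [-0.5   0.46  1.5  -0.    1.18  0.81]
-1.3107963267948965 0.9 [-0.5   0.46  1.5  -0.    1.18  1.71]
-1.3107963267948965 1.8 [-0.5   0.46  1.5  -0.    1.18  2.61]
False [ 0.5310739  -0.24448519  0.08103745] [-1.35141846 -0.11216462  1.18790002] 5.4333
[ 0.43945869 -0.6905983   0.97088252] [-0.63  0.42  1.22 -0.    1.5  -2.46] 7.0083
```

View pics/top1.png

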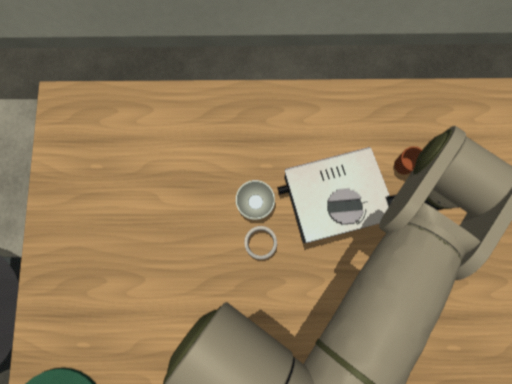

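View pics/wrist1.png

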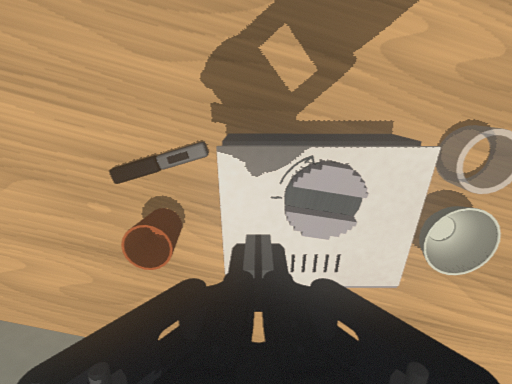

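The top view shows the panel nearly flat now. In the wrist view the slot, at (322,202), is still near parallel to the front edge. No stop was felt, so I'll press further.

```bash
python3 - <<'E'
from m import *
from bench import env, kinematics, monitor, eyes
p=H-.165*u-.078*v
env.movel([*p,.095],velocity=.15)
print(monitor.sense()["contact_force"])
for z in np.arange(.09,.066,-.002):
    g=env.movel([*p,z],velocity=.03,guard=30)
    s=monitor.sense();print(g,s["position"].round(4) if hasattr(s["position"],"round") else s["position"],np.round(s["contact_force"],1),s["finger_gap"])
    if g or abs(s["contact_force"][2])>25: break
env.hold(.2);env.movel([*p,.12])
C=H-.165*u+.0*v
env.reach([*(H-.27*u),.27],q(yaw+np.pi/2))
for n in("top","wrist"):
    f=eyes.grab_frame(n);np.savez(f"pics/{n}2.npz",**f);cv2.imwrite(f"pics/{n}2.png",f["frame"][:,:,::-1])
print(monitor.sense()["clock"])
E
```

```text
[ 0.94606631 -0.32818528  0.82879994]
False [ 0.531  -0.2445  0.09  ] [-0.5  0.7  0.1] 0.0008790281295962737
False [ 0.531  -0.2445  0.0879] [-0.4  0.6 -0.7] 0.0014761632228801975
False [ 0.531  -0.2444  0.0859] [ 0.4 -1.2  0. ] 0.001274458295107949
False [ 0.5309 -0.2445  0.0838] [ 0.3  0.6 -0.7] 0.0003869932099699152
False [ 0.5309 -0.2445  0.0819] [-0.3 -0.4  0.5] -0.003124128354209377
False [ 0.531  -0.2445  0.0799] [-0.2 -0.2  0.9] -0.002750590412942196
False [ 0.531  -0.2445  0.0779] [ 0.1 -0.   0.4] -0.0018385116789213746
False [ 0.531  -0.2444  0.0758] [-0.8  0.1  0. ] 0.00012817446684948734
False [ 0.531  -0.2444  0.0738] [-0.6 -0.5 -0.5] 0.00048458426125446444
False [ 0.531  -0.2444  0.0718] [0.9 0.5 0.7] -0.0018555820279024266
False [ 0.531  -0.2445  0.0698] [ 0.5 -1.2  0.8] 0.00225509045588489
False [ 0.531  -0.2444  0.0678] [ 0.4  0.1 -0.9] -0.00021016565350394505
12.975
```

View pics/wrist2.png

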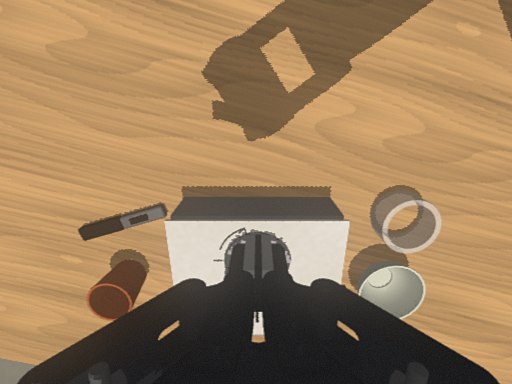

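The wrist view shows the panel from above with its front edge at row 220, but the fingertips met no resistance down to z = 0.068. Next I'll re-measure and check where my push point falls on the panel.

```bash
python3 - <<'E'
from m import *
from bench import env, kinematics, monitor, eyes
env.reach([.3,-.42,.27],q(yaw+np.pi/2))
fs={n:eyes.grab_frame(n) for n in("top","scene")}
for n,f in fs.items(): np.savez(f"pics/{n}3.npz",**f)
T,S=fs["top"],fs["scene"]
qt,vt=quad(T["frame"],(270,135,420,255),150); qs,vs=quad(S["frame"],(125,120,255,240),150)
print(qt.round(1).tolist(),qs.round(1).tolist())
if len(qt)==4 and len(qs)==4:
    i=qt[:,1].argmin(); qt=np.roll(qt,-i,0)
    X=cv2.triangulatePoints(P(T),P(S),qt.T,qs[[3,0,1,2]].T);print((X[:3]/X[3]).T.round(4))
def pr(f,p): h=P(f)@np.r_[p,1]; return h[:2]/h[2]
p=H-.165*u-.078*v
o=[]
for f,b in((T,(270,120,430,260)),(S,(100,120,260,260))):
    im=cv2.resize(f["frame"][b[1]:b[3],b[0]:b[2]],None,fx=3,fy=3,interpolation=cv2.INTER_CUBIC)
    for pt,c in((np.r_[p,.085],(255,0,0)),(np.r_[H-.14*u,.089],(0,255,0))):
        x=(pr(f,pt)-b[:2])*3; cv2.circle(im,tuple(int(k) for k in x),4,c,-1)
    o.append(cv2.resize(im,(480,420)))
cv2.imwrite("pics/c3.png",cv2.resize(np.hstack(o),(800,350))[:,:,::-1])
print(monitor.sense()["clock"])
E
```

```text
Traceback (most recent call last):
bench.MotionError: the arm cannot take that pose within its joint ranges
```

```bash
cat > c.py <<'E'
from m import *
from bench import env, kinematics, monitor, eyes
def look(k):
    fs={n:eyes.grab_frame(n) for n in("top","scene")}
    for n,f in fs.items(): np.savez(f"pics/{n}{k}.npz",**f)
    T,S=fs["top"],fs["scene"]
    qt,vt=quad(T["frame"],(270,135,420,255),150); qs,vs=quad(S["frame"],(125,120,255,240),150)
    print(qt.round(1).tolist(),qs.round(1).tolist())
    if len(qt)==4 and len(qs)==4:
        i=qt[:,1].argmin(); qt=np.roll(qt,-i,0)
        X=cv2.triangulatePoints(P(T),P(S),qt.T,qs[[3,0,1,2]].T);print((X[:3]/X[3]).T.round(4))
    def pr(f,p): h=P(f)@np.r_[p,1]; return h[:2]/h[2]
    p=H-.165*u-.078*v
    o=[]
    for f,b in((T,(270,120,430,260)),(S,(100,120,260,260))):
        im=cv2.resize(f["frame"][b[1]:b[3],b[0]:b[2]],None,fx=3,fy=3,interpolation=cv2.INTER_CUBIC)
        for pt,c in((np.r_[p,.085],(255,0,0)),(np.r_[H-.14*u,.089],(0,255,0))):
            x=(pr(f,pt)-b[:2])*3; cv2.circle(im,tuple(int(k) for k in x),4,c,-1)
        o.append(im)
    cv2.imwrite(f"pics/c{k}.png",cv2.resize(np.hstack(o),(800,350))[:,:,::-1])
    print(monitor.sense()["clock"])
E
python3 - <<'E'
from c import *
env.reach([.25,-.42,.27],q(yaw+.6))
look(3)
E
```

```text
[[369.9, 146.9], [395.7, 218.7], [305.7, 242.7], [284.3, 169.2]] [[154.5, 150.2], [239.8, 154.5], [230.7, 218.9], [136.2, 212.9]]
[[ 0.7065 -0.2422  0.0846]
 [ 0.5086 -0.2964  0.0977]
 [ 0.4466 -0.0616  0.098 ]
 [ 0.6451 -0.0087  0.0847]]
14.1417
```

View pics/c3.png

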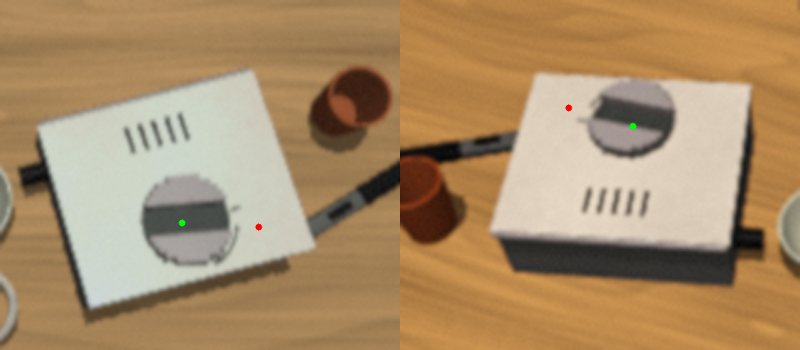

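The top view puts the panel's front edge at about 98 mm, so it is still about 0.065 rad open. My push point (red) lies on the panel, so I need to see the fingertip there.

```bash
python3 - <<'E'
from c import *
p=H-.165*u-.078*v
env.reach([*p,.17],q(yaw+np.pi/2))
rows=[]
for z in(.10,.075):
    g=env.movel([*p,z],velocity=.08,guard=25); s=monitor.sense(); print(g,s["position"],np.round(s["contact_force"],1),s["ee_rot"])
    S=eyes.grab_frame("scene");W=eyes.grab_frame("wrist")
    a=cv2.resize(S["frame"][90:240,90:290],(400,300),interpolation=cv2.INTER_CUBIC); b=cv2.resize(W["frame"],(400,300))
    for f,im,fn in((S,a,lambda x:((x-[90,90])*2)),(W,b,lambda x:x*400/512)):
        for pt,c in((np.array(s["position"]),(255,0,0)),(np.r_[H-.2*u,.085],(0,255,0))):
            h=P(f)@np.r_[pt,1]; cv2.circle(im,tuple(int(k) for k in fn(h[:2]/h[2])),2,c,-1)
    rows.append(np.hstack([a,b]))
cv2.imwrite("pics/c4.png",np.vstack(rows)[:,:,::-1]); print(monitor.sense()["clock"])
E
```

```text
False [ 0.53128176 -0.24469194  0.10056106] [-0.3  0.8  0.2] [-1.29627038e-01  9.91562674e-01 -3.69255011e-04  3.97457198e-04]
False [ 0.53096354 -0.24447902  0.07485911] [ 0.1 -0.2  0.3] [-1.29623296e-01  9.91563289e-01  1.43383680e-04 -1.55293712e-04]
17.125
```

View pics/c4.png

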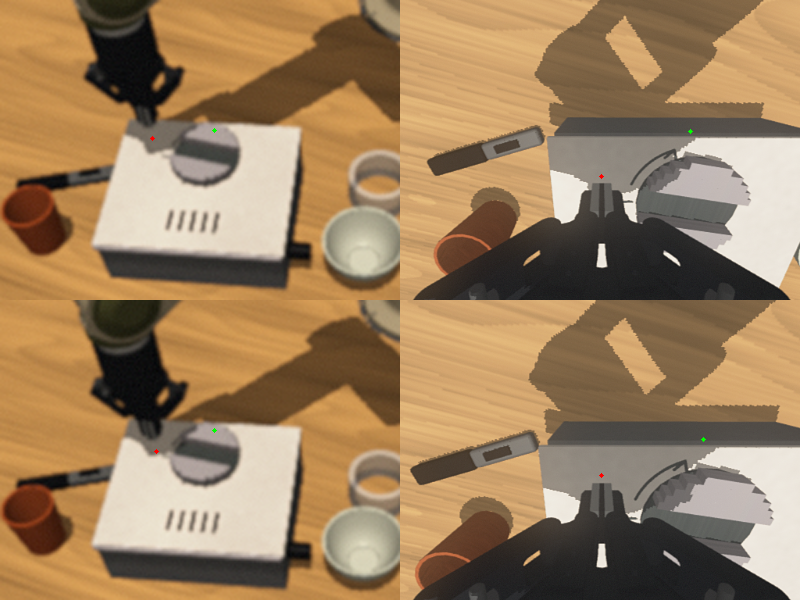

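The scene crops show the real fingertips ending well above the reported TCP (tip near (157,436), red dot at (156,451)), still in the air. I'll keep descending on force.

```bash
python3 - <<'E'
from c import *
p=H-.165*u-.078*v
for z in np.arange(.066,.03,-.003):
    g=env.movel([*p,z],velocity=.04,guard=30); s=monitor.sense(); print(g,round(s["position"][2],4),np.round(s["contact_force"],1))
    if g or abs(s["contact_force"][2])>18: break
env.hold(.2); s=monitor.sense(); print(round(s["position"][2],4),np.round(s["contact_force"],1),s["clock"])
E
```

```text
False 0.0658 [ 0.5  0.2 -0.7]
False 0.0628 [ 0.3 -1.2  0.7]
False 0.0598 [-0.2  0.4  0.4]
False 0.0567 [-0.3  0.7  0.9]
False 0.0542 [-0.2  0.2  3.6]
False 0.0539 [-9.2  4.6 26.6]
0.0539 [-9.4  4.6 26.6] 18.95
```

```bash
python3 - <<'E'
from c import *
p=H-.165*u-.078*v
s=monitor.sense(); print(s["finger_gap"],s["gripper_force"],s["ft_torque"])
env.movel([*p,.15],velocity=.25)
env.reach([.25,-.42,.25],q(yaw+.6))
look(5)
E
```

```text
0.001450097166376449 13.253135243430734 [0.88490901 1.60608505 0.0250709 ]
[[370.1, 146.9], [393.6, 219.6], [305.1, 243.2], [284.3, 169.1]] [[156.1, 153.8], [240.0, 158.3], [230.7, 218.9], [136.0, 212.8]]
[[ 0.7065 -0.2427  0.0849]
 [ 0.5076 -0.2962  0.0818]
 [ 0.4458 -0.0621  0.0814]
 [ 0.6452 -0.0087  0.0849]]
20.9
```

The panel now measures flat (front edge 82 mm, hinge edge 85 mm). Contact came at TCP z = 0.054, so the fingertips sit 31 mm above the reported TCP. I'll measure the slot, then insert.

```bash
cat >> c.py <<'E'
H=np.array([.671,-.1272]); C=H-.14*u
def slot(k):
    f=np.load(f"pics/top{k}.npz"); K=f["mtx"];V=f["view"];R=V[:3,:3];o=-R.T@V[:3,3]
    g=cv2.cvtColor(f["frame"],cv2.COLOR_RGB2GRAY); yy,xx=np.mgrid[0:384,0:512]
    d=(np.linalg.inv(K)@np.c_[xx.ravel(),yy.ravel(),np.ones(xx.size)].T).T@R
    X=(o+d*((.096-o[2])/d[:,2])[:,None])[:,:2]-C
    r=np.hypot(*X.T); w=X[r<.038]; gv=g.ravel()[r<.038].astype(float)
    thr,_=cv2.threshold(gv.astype(np.uint8),0,255,cv2.THRESH_OTSU); w=w[gv<thr]
    l=cv2.fitLine(w.astype(np.float32),cv2.DIST_L2,0,.01,.01).ravel(); a=l[:2]*np.sign(l[:2]@v)
    n=np.array([-a[1],a[0]]); s=w@n
    print("thr",thr,"n",len(w),"theta",np.arctan2(a@u,a@v),"centre along/across",w.mean(0)@a,s.mean(),"across range",np.percentile(s,[3,97]))
E
python3 -c "
from c import *
slot(5)"
```

```text
thr 116.0 n 327 theta 0.18054395454927838 centre along/across 4.141967270911152e-05 -0.0015826112559242356 across range [-0.01615364  0.01288837]
```

```bash
python3 - <<'E'
from c import *
r=.026
def pose(th): return C+r*(np.cos(th)*v+np.sin(th)*u), q(yaw+np.pi/2-th)
p,o=pose(.18)
env.reach([*p,.12],o)
env.movel([*p,.08],velocity=.12)
g=env.movel([*p,.061],velocity=.03,guard=10); s=monitor.sense(); print(g,np.round(s["position"],4),np.round(s["contact_force"],1))
if s["position"][2]>.065: raise SystemExit("not in")
for th in np.arange(.33,1.86,.15):
    p,o=pose(th); env.movel([*p,.061],velocity=.03,frame=o)
    s=monitor.sense(); F=np.array(s["contact_force"]); print(round(th,2),np.round(np.array(s["position"])-[*p,.061],4),F.round(1),round(s["ft_torque"][2],2))
    if np.linalg.norm(F)>35: break
env.hold(.3); print(np.round(monitor.sense()["contact_force"],1),monitor.sense()["clock"])
E
```

```text
False [ 0.5337 -0.1373  0.0611] [ 0.5 -0.  -0.1]
0.33 [ 0.     -0.      0.0001] [ 0.2 -0.3  0.1] 0.02
0.48 [-0.0003  0.0001 -0.    ] [-1.6  0.5 -0.4] 0.0
0.63 [-0.0002  0.0001 -0.0001] [-1.5  0.8 -0. ] 0.06
0.78 [-0.0001  0.     -0.0001] [-1.9  1.4  0.3] 0.01
0.93 [-0.0001 -0.     -0.    ] [-1.2  1.1  0.1] 0.01
1.08 [-0. -0.  0.] [-1.2  1.9 -0.7] -0.02
1.23 [-0. -0.  0.] [ 0.1  1.6 -0.3] -0.01
1.38 [-0.     -0.0001  0.    ] [-0.3  1.3 -0.4] 0.01
1.53 [-0.     -0.0001  0.    ] [-0.6  0.7 -0.3] -0.01
1.68 [-0.0001 -0.0001  0.    ] [-0.1  1.1 -0.3] 0.02
1.83 [ 0.0004  0.0018 -0.    ] [ 3.  10.9  0.5] 0.05
[1.8 9.7 0.2] 27.3167
```

```bash
python3 - <<'E'
from c import *
th=1.68; p=C+.026*(np.cos(th)*v+np.sin(th)*u)
env.movel([*p,.061],velocity=.03); env.movel([*p,.15],velocity=.2)
env.reach([.25,-.42,.25],q(yaw+.6))
look(6); f=np.load("pics/top6.npz")
slot(6); print(np.round(monitor.sense()["contact_force"],1))
E
```

```text
[[370.1, 146.9], [393.6, 219.6], [305.1, 243.2], [284.3, 169.1]] [[155.9, 154.0], [240.0, 158.3], [230.8, 218.9], [136.1, 212.8]]
[[ 0.7065 -0.2425  0.0848]
 [ 0.5077 -0.2966  0.0811]
 [ 0.4458 -0.062   0.0815]
 [ 0.6452 -0.0086  0.085 ]]
29.8333
thr 118.0 n 340 theta -1.5627493631543508 centre along/across 0.00020306829669126402 0.002744071890154856 across range [-0.01200482  0.01794776]
[-0.5  0.3 -0.4]
```

View pics/c6.png

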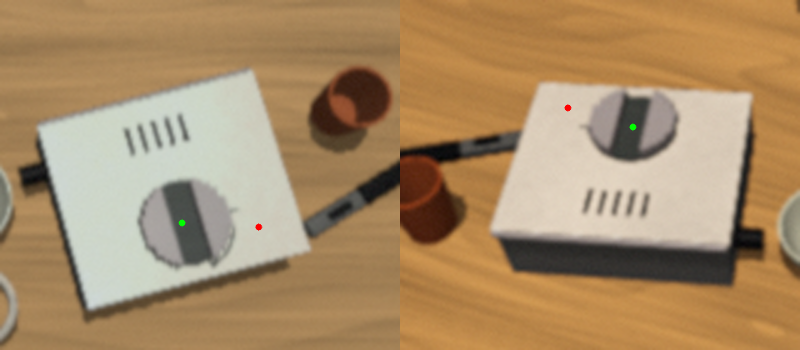

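The panel is flat and the slot runs front to hinge (measured within 0.01 rad of 1.571). The arm is clear and the other objects are unmoved.

```bash
python3 -c "
from bench import job
print(job.hand_in())"
```

```text
the job is handed in; nothing more can be done
None
```

I pushed the panel shut, turned the cam clockwise to its stop (slot measured within 0.01 rad of locked), moved the arm clear and handed the job in at about 30 s; the hand-in returned no verdict.

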